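Stand the transducer case on its heavy end

ROBOT

A 7-joint arm with a two-finger parallel gripper is mounted at the origin on the work surface. World frame = base frame: x ahead of the robot, y to its left, z up, the work surface at z = 0. Lengths are in m, angles in rad, forces in N, time in s.
With the tool pointing down it reaches from about 0.35 to 0.9 m from the base axis. Payload 8.1 kg.
Tool frame: the origin (TCP) lies at the very end of the fingers, on their centre line; the grasp point (between the pads) lies arm.hold_point_z behind it (arm.hold_point_z is the distance from the TCP to the grasp point, in m); z points along the fingers, y is the line along which they close (so a half turn about z gives the same grasp; the last joint's range is limited). The gripper opens to 92 mm and grips with 3 to 60 N. Pads are 19 mm wide; open, the fingers measure 130 mm over their backs; the gripper's body (75 mm by 190 mm) begins 47 mm behind the grasp point.
Start: joints at [1.146, 0.434, 0.025, 1.573, -0.012, 1.134, -0.075], TCP at [0.198, -0.593, 0.227] pointing down, gripper open.
Joint ranges: [-2.62, 2.62], [-0.44, 2.09], [-1.27, 1.32], [0.08, 2.57], [-1.32, 4.46], [0.12, 2], [-2.74, 2.74]. Speed limits (rad/s): [2.22, 2.22, 3.01, 3.01, 3.14, 3.14, 3.14].

INTERFACE

Orientations are given as a rotation vector (axis times angle).
In Python, from cell import arm, vision, job, cut_out gives the robot as it stands. The module is installed in compiled form; this text tells all that it offers.
- The arm moves only by the tool play_rows, never from a script. Its argument "increments" is text: rows parted by semicolons, each of 5 numbers parted by spaces: the shift along the tool's x, y, z in cm, then the turn about the tool's z in degrees, then the opening, from -1 (shut) to 1 (fully open), so that 0 is half open. A call has 1 to 5 rows; each row shifts and turns the commanded pose from where the row before left it, along the tool's axes as they then stand; what a row does not reach is not made up. A row lasts 1/12 s, in which the tool goes at most 41.7 mm and 7.16 degrees, less where a joint would pass 70% of its speed; a pose out of reach is approached as far as the arm can. A call is refused whole if a number of a shift passes 4.17 or a number of a turn 7.16, either way. A call with a gripper value outside its range is refused whole. The fingers move at their own pace and stop on an object; "grip_force" is the grip in N (left out, the last holds). Time passes only in rows, so rows that do not move let the fingers close. It gives the time, the measured TCP pose, the force, the opening and the grip force at its end, in the units of the state.
- arm.observe(): the state, without advancing time (a new reading comes with each control period).
- vision.get_image(name): name is "side" or "top" or "wrist"; returns a dict with "frame" (480x640x3 uint8, red, green, blue), "z_map" (480x640 float32, m along the optical axis (not along the pixel's ray), 0 where there is no reading), "mtx" (3x3 intrinsics, pixels), "distortion" ([k1, k2, p1, p2, k3] as OpenCV has them; the pictures are not rectified), "cam_to_world" (4x4, takes a point from camera to world coordinates). Camera axes: x right, y up, looking along -z (the intrinsics and any distortion apply to the point x, -y, -z); pixel columns grow to the right and rows downward; lengths in m; the calibration is good to about 2 mm. A picture is of the moment at which its call begins.
- job.sign_off(): hands the job in; it is judged then, once.
Trained networks look in a picture, given as the dict that the camera call returned (one of the last four; its "shot" number tells which), for a name from the list of things; names that differ only in an ending like _2 or _b are one class to them, and where a whole thing is asked for, a point or a joint stands for the part that bears it (a point fixed in the world has none). Each returns a list of dicts, best first, with "confidence" (0 to 1); they miss things now and then, are a little off and sometimes report something else, mostly with a low value. They report only what shows in the picture. A call takes as long as a camera call. They do not tell look-alikes from the thing itself.
- cut_out(query, picture): "mask" (480x640 bool, what is visible of it) and "point" ([row, column] in pixels, amid what is visible of it).
The state is a dict: "clock": time; "joints": joint angles; "dq": joint speeds; "joint_efforts": joint torques, N m; "position": TCP position; "ee_rot": TCP orientation; "force": force on the tool from outside, world axes, zero at the start; "ft_torque": the same for the moment, N m; "width": opening from 0.0 (shut) to 1.0 (fully open); "gripper_force": force on a finger pad.
Only numpy, scipy, OpenCV 4.12 (cv2) and the standard library are available. Lean on these libraries where they do the work, as an engineer would, in place of code of your own. Each camera call takes 0.05 s, during which the arm holds its last target. There are 200 camera calls.

TASK

The closed black transducer case lying on the bench holds a heavy sensor in one of its two ends; from outside the ends look alike. Lift the case clear of the bench to feel which end is the heavy one, then stand it upright on that heavy end in the middle of the square rubber mat (not the round one), setting it down gently and letting go. Leave the indicator, the check weight, the spanner and the jar where they are.

Things in the scene. Friction and masses are not known exactly. Their poses are not given: they have to be found in the camera images.
- case_mid (a point): Centre of the closed black case with aluminium edges, a box 160 mm long (its x axis), 56 mm wide (y) and 50 mm high (z) with flat faces. It starts lying flat on the bench, z up, centre 25 mm above it, long axis roughly crosswise to the robot's forward direction. Total mass 0.6 to 0.85 kg, its contents hidden. Lifted level at its middle, the heavy end pulls down with 0.09 to 0.22 N m.
- end_a: The lined end of the case at its -x end; origin at the centre of that outer end face (56 x 50 mm), axes as the case's. A compartment inside each end, with 2 to 4 mm of play: one holds a sensor of 0.36 to 0.59 kg about 36 mm from the case's centre, the other a 30 g filler; which is which changes every time.
- end_b: The same at the case's +x end: origin at the centre of that outer end face, axes as the case's. The liner inside carries that end's contents when the case stands on it.
- square_mat: Square black rubber mat, 120 x 120 mm and 3 mm thick, fixed flat on the bench; origin at the centre of its underside, x and y along its sides. The case is to stand here.
- round_mat: Round black rubber mat, 120 mm across and 3 mm thick, fixed flat on the bench; origin at the centre of its underside. Not for this case. The two mats change places.
- indicator: Bystander: black weighing indicator with a sloping face, 100 x 170 mm and about 75 mm high; origin at the centre of its underside.
- check_weight: Bystander: steel knobbed weight, 52 mm across, 71 mm high; origin at the centre of its underside.
- spanner: Bystander: steel spanner 160 mm long lying flat on the bench along its x axis; origin at its underside near the middle.
- grease_jar: Bystander: jar 60 mm across and 60 mm high; origin at the centre of its underside.
There are look-alikes about, which are no part of the job. Leave any orange look-alike of the part that bears case_mid alone.

How it is judged:
On the way:
1. the case is lifted clear of the bench, the centres of both its ends more than 35 mm above it (height (world z) of each of end_a, end_b above 0.035 m), for 0.2 s.
At the end, for the whole second after the job is handed in: The case stands at rest and released on the square mat, its long axis within 7 degrees of vertical, the end with the heavy sensor down (the lower end's liner carries more than 1.5 N), its centre within 35 mm of the mat's centre along each side of the mat (((angle between case_mid's own x axis and vertical below 0.12 rad and contact force between end_a and anything else above 1.5 N) or (angle between case_mid's own x axis and vertical above 3.02159 rad and contact force between end_b and anything else above 1.5 N)) and x of case_mid in the frame of square_mat between -0.035 and 0.035 m and y of case_mid in the frame of square_mat between -0.035 and 0.035 m and height (world z) of case_mid between 0.078 and 0.088 m and contact force between case and square_mat above 2 N and linear speed of case below 0.02 m/s and angular speed of case below 0.1 rad/s); the robot touches nothing.
It fails at once if the case is dropped or banged on a mat (more than 70 N) (contact force between case and square_mat above 70 N or contact force between case and round_mat above 70 N).
It fails at once if a bystander is shifted by more than 30 mm (distance of any of indicator, check_weight, spanner, grease_jar from where it was at the start of the episode above 0.03 m).
It also fails if it takes over 54 s, if anything falls off the work surface, if the arm or the gripper's body presses on something with over 40 N, if the wrist force passes 120 N, or if a joint passes its speed limit or range.

## Working session

There is one attempt and no reset: what is moved stays moved. The work goes in short steps, Python scripts to look and compute and a tool call to move; the robot and the scene stay as the last step left them, time stands still between calls to the robot, and variables do not carry over. Pictures are saved under pics/ and viewed, at most 10 in all, crops included, and the job is handed in when it is done.

Besides the shell and the picture viewer there is one more tool, called after "Call:" in YAML: its name, and indented under it one key for each argument. play_rows: Moves the arm, as the interface text tells. Its arguments: {"type":"object","properties":{"increments":{"type":"string"},"grip_force":{"type":"number"}},"required":["increments"]}

```bash
mkdir -p pics; cat > h.py <<'E'
import numpy as np, cv2
from cell import arm, vision, job, cut_out
from scipy.spatial.transform import Rotation as R
def world(p,mask):
    z=p["z_map"]; r,c=np.nonzero(mask&(z>0))
    u=cv2.undistortPoints(np.stack([c,r],1).astype(np.float64)[:,None],np.array(p["mtx"],float),np.array(p["distortion"],float))[:,0]
    d=z[r,c]; X=np.stack([u[:,0]*d,-u[:,1]*d,-d,np.ones_like(d)],1)
    return (X@np.array(p["cam_to_world"]).T)[:,:3]
E
python3 - <<'E'
from h import *
np.set_printoptions(precision=4,suppress=True)
s=arm.observe(); print(s, arm.hold_point_z)
for n in("top","side"):
    p=vision.get_image(n); cv2.imwrite(f"pics/{n}1.png",p["frame"][:,:,::-1])
    for q in["case_mid","square_mat","round_mat","indicator","check_weight","spanner","grease_jar"]:
        for d in cut_out(q,p)[:3]:
            w=world(p,d["mask"])
            if len(w)<10: continue
            m=w[w[:,2]>w[:,2].max()-0.012] if q=="case_mid" else w
            rect=cv2.minAreaRect((m[:,:2]*1000).astype(np.float32))
            print(n,q,round(d["confidence"],2),d["point"],len(w),"med",np.median(w,0),"z",np.percentile(w[:,2],[2,98]),"rect",rect)
E
```

```text
{'clock': 0.0, 'joints': array([ 1.1464,  0.4352,  0.025 ,  1.5741, -0.0116,  1.134 , -0.0751]), 'dq': array([ 0.0024, -0.0007,  0.0001, -0.0004,  0.    , -0.0013,  0.0015]), 'joint_efforts': array([  0.0005, -66.7843,   0.985 , -31.4457,  -0.0607,   0.0429,
         0.0001]), 'position': array([ 0.1974, -0.5925,  0.226 ]), 'ee_rot': array([-3.0995, -0.5029,  0.0007]), 'force': array([-1.1287, -1.4937,  0.2648]), 'ft_torque': array([-0.0127,  0.0532, -0.0484]), 'gripper_force': 0.0, 'width': 0.9996706471475721} 0.0188
top case_mid 0.85 [226.5, 513.0] 1717 med [ 0.6039 -0.5728  0.0499] z [0.0048 0.0556] rect ((604.855224609375, -581.6615600585938), (158.29229736328125, 59.104103088378906), 4.911983966827393)
top case_mid 0.69 [257.8, 338.1] 1388 med [ 0.5308 -0.1141  0.0509] z [0.0384 0.0558] rect ((530.7620239257812, -115.49495697021484), (160.16065979003906, 56.341312408447266), 86.6226806640625)
top case_mid 0.68 [203.7, 433.9] 1437 med [ 0.6712 -0.3719  0.0507] z [0.0059 0.0559] rect ((673.5424194335938, -376.4578552246094), (56.226863861083984, 160.6840057373047), 42.631969451904
[... 2386 characters left out ...]
] z [0.0048 0.0753] rect ((715.5540161132812, 375.8097839355469), (44.24644470214844, 52.2494010925293), 42.71950149536133)
side check_weight 0.52 [243.4, 380.6] 1581 med [ 0.7567 -0.1806  0.0544] z [0.0098 0.0777] rect ((786.2550048828125, -163.82176208496094), (193.27154541015625, 136.30325317382812), 82.91064453125)
side spanner 0.63 [346.9, 354.5] 286 med [ 0.4792 -0.4343  0.007 ] z [0.0008 0.0128] rect ((474.4407958984375, -435.90264892578125), (148.50880432128906, 36.944602966308594), 3.9403862953186035)
side grease_jar 0.76 [172.2, 201.0] 291 med [0.3753 0.4394 0.0433] z [0.0029 0.0673] rect ((371.17578125, 459.74505615234375), (58.4847412109375, 82.75968933105469), 43.40456771850586)
```

View pics/top1.png

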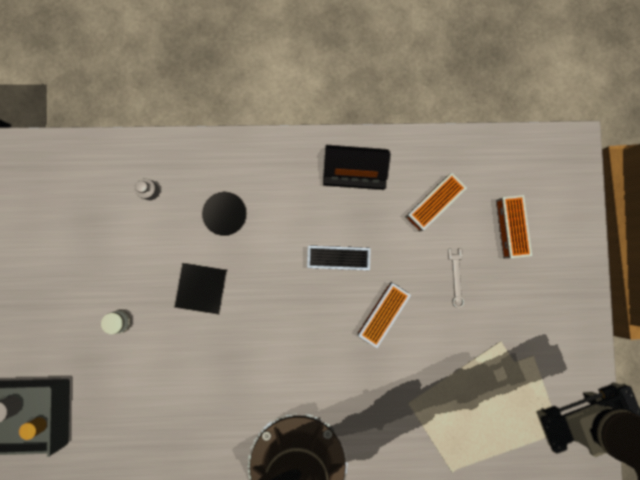

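View pics/side1.png

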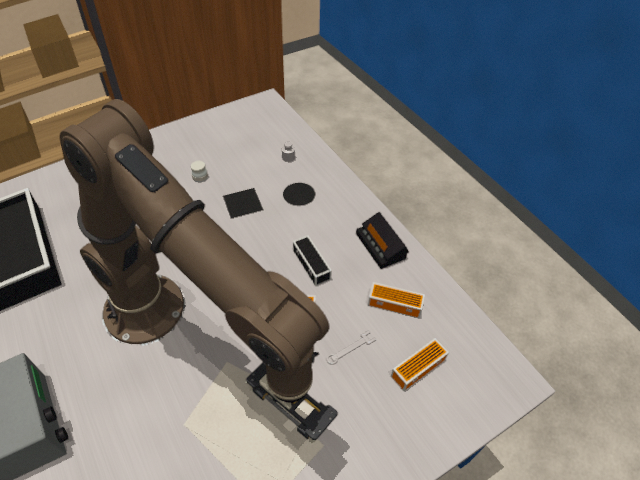

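The top view shows the black case at pixel (338,258), so its centre is at (0.531, -0.117). The other two case hits, at (436,202) and (514,227), are orange look-alikes. The network missed a third orange one at (384,314). The square mat is at (200,288), world (0.459, 0.250), and the round mat is at (224,214). The side view agrees.

The tool can't tilt, so I'll do this in three steps:
1. Lift the case at its middle to feel which end is heavy.
2. Grip it near the light end so the heavy end swings down.
3. Set it on the square mat.

Call:
play_rows:
  increments: "3.33 -2.47 0 0 1;3.33 -2.47 0 0 1;3.33 -2.47 0 0 1;3.33 -2.47 0 0 1;3.33 -2.47 0 0 1"

```text
clock: 1.22
position: [0.3173, -0.4215, 0.2269]
ee_rot: [3.101, 0.503, 0.0]
force: [1.4, -0.8, 0.7]
width: 0.999
gripper_force: 0.0
```

Call:
play_rows:
  increments: "3.33 -2.47 0 0 1;3.33 -2.47 0 0 1;3.33 -2.47 0 0 1;3.33 -2.47 0 0 1;3.33 -2.47 0 0 1"

```text
clock: 1.63
position: [0.4363, -0.2516, 0.2271]
ee_rot: [3.1, 0.503, 0.001]
force: [-0.2, -0.8, -0.1]
width: 0.999
gripper_force: 0.0
```

Call:
play_rows:
  increments: "3.33 -2.47 0 0 1;3.33 -2.47 0 0 1;3.33 -2.47 0 0 1;3.33 -2.47 0 0 1;0 0 0 -7 1"

```text
clock: 2.05
position: [0.5351, -0.1076, 0.2272]
ee_rot: [-3.06, -0.697, -0.007]
force: [-0.1, 0.7, 0.4]
width: 0.999
gripper_force: 0.0
```

Call:
play_rows:
  increments: "0 0 0 -7 1;0 0 0 -7 1;0 0 0 -7 1;0 0 0 -7 1;0 0 0 -7 1"

```text
clock: 2.47
position: [0.5307, -0.1175, 0.2268]
ee_rot: [2.71, 1.589, 0.0]
force: [0.6, -1.5, -0.5]
width: 1.002
gripper_force: 0.0
```

Call:
play_rows:
  increments: "0 0 0 -7 1;0 0 0 -7 1;0 0 0 -7 1;0 0 0 -5 1;0 0 0 0 1"

```text
clock: 2.88
position: [0.5306, -0.1177, 0.2267]
ee_rot: [-2.285, -2.156, -0.0]
force: [0.8, -0.0, -0.5]
width: 0.999
gripper_force: 0.0
```

```bash
python3 - <<'E'
from h import *
np.set_printoptions(precision=4,suppress=True)
p=vision.get_image("wrist"); cv2.imwrite("pics/w1.png",p["frame"][:,:,::-1])
for d in cut_out("case_mid",p)[:3]:
    w=world(p,d["mask"]); m=w[abs(w[:,2]-0.05)<0.008]
    print(d["confidence"],d["point"],len(w),cv2.minAreaRect((m[:,:2]*1000).astype(np.float32)))
s=arm.observe(); print(s["force"],s["ft_torque"],s["clock"])
E
```

```text
0.74 [204.0, 328.6] 11983 ((531.561767578125, -117.01180267333984), (158.9326629638672, 56.517784118652344), 86.67284393310547)
0.57 [299.8, 157.5] 5202 ((381.9765930175781, -230.54904174804688), (58.78594970703125, 160.59619140625), 55.53596496582031)
[0.0881 1.1332 0.498 ] [ 0.0184 -0.0943 -0.0256] 2.9833
```

Call:
play_rows:
  increments: "0 0 4 0 1;0 0 4 0 1;0 0 4 0 1;0 0 2 0 1;0 0 0 0 1"

```text
clock: 3.4
position: [0.5274, -0.1173, 0.0824]
ee_rot: [-2.288, -2.144, 0.008]
force: [-0.4, 0.0, 0.3]
width: 1.003
gripper_force: 0.0
```

Call:
play_rows:
  increments: "0 0 2.5 0 1;0 0 2.5 0 1;0 0 1.5 0 1;0 0 0.7 0 1;0 0 0 0 1"

```text
clock: 3.82
position: [0.5307, -0.1175, 0.0147]
ee_rot: [-2.291, -2.15, 0.001]
force: [0.7, 0.4, 0.5]
width: 1.001
gripper_force: 0.0
```

Call:
play_rows:
  increments: "0 0 0 0 0.2;0 0 0 0 -0.5;0 0 0 0 -1;0 0 0 0 -1;0 0 0 0 -1"
  grip_force: 50

```text
clock: 4.23
position: [0.531, -0.1176, 0.0154]
ee_rot: [2.289, 2.15, 0.001]
force: [-0.3, -0.1, 0.1]
width: 0.687
gripper_force: 0.0
```

Call:
play_rows:
  increments: "0 0 0 0 -1;0 0 0 0 -1;0 0 0 0 -1;0 0 0 0 -1;0 0 0 0 -1"

```text
clock: 4.65
position: [0.5312, -0.1176, 0.0152]
ee_rot: [2.289, 2.15, 0.001]
force: [1.6, 0.6, 5.8]
width: 0.606
gripper_force: 50.0
```

Call:
play_rows:
  increments: "0 0 -0.5 0 -1;0 0 -1.5 0 -1;0 0 -2 0 -1;0 0 -2 0 -1;0 0 -1 0 -1"

```text
clock: 5.07
position: [0.5303, -0.1173, 0.086]
ee_rot: [-2.289, -2.151, 0.0]
force: [0.7, -0.5, -6.5]
width: 0.609
gripper_force: 50.0
```

Call:
play_rows:
  increments: "0 0 0 0 -1;0 0 0 0 -1;0 0 0 0 -1;0 0 0 0 -1;0 0 0 0 -1"

```text
clock: 5.48
position: [0.5298, -0.1174, 0.0836]
ee_rot: [-2.288, -2.15, 0.002]
force: [-0.5, -0.2, -6.4]
width: 0.609
gripper_force: 50.0
```

```bash
python3 - <<'E'
from h import *
np.set_printoptions(precision=4,suppress=True)
for i in range(3):
    p=vision.get_image("side" if i else "top"); s=arm.observe(); print(s["force"],s["ft_torque"],s["position"],s["clock"])
    for d in cut_out("case_mid",p)[:4]:
        w=world(p,d["mask"])
        if abs(np.median(w[:,1])+.117)<.07:
            for y in(-.19,-.18,-.16,-.14,-.1,-.07,-.055,-.045):
                m=w[abs(w[:,1]-y)<.006]; print(y,len(m),np.percentile(m[:,2],[5,50,95]) if len(m) else '')
cv2.imwrite("pics/side2.png",cv2.resize(p["frame"][180:340,220:420,::-1],(800,640))[:600])
E
```

```text
[ 0.4186  0.94   -6.5967] [ 0.1074 -0.0623 -0.0233] [ 0.53   -0.1174  0.0838] 5.5333
-0.19 0 
-0.18 0 
-0.16 0 
-0.14 0 
-0.1 0 
-0.07 43 [0.1161 0.1193 0.1239]
-0.055 119 [0.116  0.1194 0.1236]
-0.045 118 [0.1155 0.1191 0.1228]
[-0.1709 -0.3637 -6.4653] [ 0.0964 -0.094   0.0539] [ 0.5303 -0.1174  0.0842] 5.6333
-0.19 143 [0.0723 0.1087 0.1212]
-0.18 75 [0.0802 0.1177 0.1224]
-0.16 78 [0.0576 0.1167 0.1224]
-0.14 75 [0.0864 0.1171 0.1221]
-0.1 0 
-0.07 0 
-0.055 0 
-0.045 0 
[ 0.2747  0.0839 -7.2873] [ 0.0936 -0.0927 -0.0322] [ 0.5305 -0.1174  0.0845] 5.7333
-0.19 155 [0.0724 0.1066 0.1211]
-0.18 79 [0.0842 0.1183 0.1237]
-0.16 77 [0.0795 0.1167 0.1219]
-0.14 71 [0.0761 0.1178 0.1227]
-0.1 12 [0.1153 0.1201 0.1234]
-0.07 0 
-0.055 0 
-0.045 0
```

```bash
python3 - <<'E'
from h import *
np.set_printoptions(precision=4,suppress=True)
F=[];T=[]
for i in range(10):
    vision.get_image("wrist"); s=arm.observe(); F.append(s["force"]);T.append(s["ft_torque"])
print(np.mean(F,0),np.mean(T,0),np.std(T,0),s["clock"])
E
```

```text
[-0.0442 -0.0458 -6.8984] [ 0.1216 -0.0998  0.0094] [0.0259 0.0206 0.0342] 6.2833
```

Call:
play_rows:
  increments: "0 0 2 0 -1;0 0 2 0 -1;0 0 1.5 0 -1;0 0 0.7 0 -1;0 0 0.3 0 -1"

```text
clock: 6.7
position: [0.5299, -0.1174, 0.0187]
ee_rot: [-2.288, -2.15, 0.002]
force: [-0.2, 0.3, -6.7]
width: 0.607
gripper_force: 50.0
```

Call:
play_rows:
  increments: "0 0 0.2 0 -1;0 0 0.2 0 -1;0 0 0.1 0 -1;0 0 0 0 -1;0 0 0 0 -1"

```text
clock: 7.12
position: [0.5311, -0.1176, 0.0153]
ee_rot: [2.289, 2.151, 0.001]
force: [0.5, 0.3, -6.8]
width: 0.606
gripper_force: 50.0
```

Call:
play_rows:
  increments: "0 0 0.1 0 -1;0 0 0 0 -0.2;0 0 0 0 0.4;0 0 0 0 1;0 0 0 0 1"

```text
clock: 7.53
position: [0.5313, -0.1176, 0.0143]
ee_rot: [2.289, 2.15, 0.002]
force: [-0.0, 0.2, 0.0]
width: 0.778
gripper_force: 0.0
```

Call:
play_rows:
  increments: "0 0 0 0 1;0 0 0 0 1;0 0 0 0 1;1.5 0 0 0 1;2.2 0 0 0 1"

```text
clock: 7.95
position: [0.5327, -0.0828, 0.0135]
ee_rot: [2.293, 2.146, -0.002]
force: [0.4, 0.8, 0.7]
width: 0.997
gripper_force: 0.0
```

Call:
play_rows:
  increments: "1.5 0 0 0 1;0 0 0.4 0 1;0 0 0.4 0 1;0 0 0 0 1;0 0 0 0 1"

```text
clock: 8.37
position: [0.5334, -0.0668, 0.0052]
ee_rot: [-2.291, -2.15, 0.002]
force: [-0.4, -0.0, -0.6]
width: 1.001
gripper_force: 0.0
```

```bash
python3 - <<'E'
from h import *
np.set_printoptions(precision=4,suppress=True)
for n in("top","side"):
    p=vision.get_image(n)
    for d in cut_out("case_mid",p)[:4]:
        w=world(p,d["mask"]);m=w[abs(w[:,2]-0.05)<0.008]
        print(n,d["confidence"],d["point"],len(w),cv2.minAreaRect((m[:,:2]*1000).astype(np.float32)),m.min(0)[1],m.max(0)[1])
T=[]
for i in range(8): vision.get_image("wrist"); s=arm.observe();T.append(s["ft_torque"])
print("baseline",np.mean(T,0),s["position"],s["width"])
E
```

```text
top 0.74 [229.1, 515.1] 1752 ((604.3196411132812, -582.1704711914062), (160.3024139404297, 59.58249282836914), 5.117674350738525) -0.6161263310718849 -0.5466408110483576
top 0.7 [203.6, 433.5] 1502 ((673.4622192382812, -376.54754638671875), (56.74193572998047, 162.28062438964844), 42.78078842163086) -0.4509259873572583 -0.2993930141035168
top 0.63 [301.5, 393.2] 747 ((410.342529296875, -249.2364501953125), (56.50865936279297, 90.38471984863281), 55.964420318603516) -0.2946210600055248 -0.21163301098150017
top 0.53 [255.9, 360.8] 356 ((525.9418334960938, -170.51513671875), (46.93372344970703, 56.855224609375), 88.9464111328125) -0.19428965148502536 -0.14747505219748314
side 0.76 [265.5, 312.5] 894 ((531.1154174804688, -129.592529296875), (143.79043579101562, 58.92188262939453), 86.18045043945312) -0.20110954905234435 -0.05906239628448373
side 0.7 [304.8, 288.5] 1354 ((382.9485778808594, -229.7406463623047), (60.76002883911133, 162.27239990234375), 55.38277816772461) -0.29726874442801665 -0.16455939518750684
side 0.66 [301.9, 397.4] 1361 ((675.8072509765625, -377.73284912109375), (64.25667572021484, 159.45590209960938), 43.198429107666016) -0.4550387143037364 -0.3043250310493072
side 0.65 [362.0, 419.3] 1386 ((605.9669799804688, -583.8275756835938), (165.84591674804688, 58.79399108886719), 5.184662818908691) -0.616580960511137 -0.549262686755058
baseline [-0.0338 -0.0902  0.0077] [ 0.5338 -0.0656  0.0058] 1.0018656361525964
```

The unloaded torque about x is -0.03 against +0.12 with the case lifted, so the -y end is the heavy one. The gripper is now 51 mm from the centre toward the light (+y) end. Next I'll grip lightly and lift so the case pivots between the pads.

Call:
play_rows:
  increments: "0 0 0 0 0.2;0 0 0 0 -0.5;0 0 0 0 -1;0 0 0 0 -1;0 0 0 0 -1"
  grip_force: 15

```text
clock: 9.38
position: [0.5338, -0.0656, 0.0057]
ee_rot: [2.289, 2.151, -0.0]
force: [-0.3, -0.5, -0.1]
width: 0.688
gripper_force: 0.0
```

Call:
play_rows:
  increments: "0 0 0 0 -1;0 0 0 0 -1;0 0 0 0 -1;0 0 0 0 -1;0 0 0 0 -1"

```text
clock: 9.8
position: [0.5338, -0.0656, 0.0057]
ee_rot: [2.289, 2.151, 0.0]
force: [0.1, 0.5, -1.0]
width: 0.611
gripper_force: 15.0
```

Call:
play_rows:
  increments: "0 0 -0.5 0 -1;0 0 -0.8 0 -1;0 0 -0.8 0 -1;0 0 -0.8 0 -1;0 0 -0.5 0 -1"

```text
clock: 10.22
position: [0.534, -0.0656, 0.041]
ee_rot: [2.289, 2.151, 0.001]
force: [-0.1, -0.1, -5.6]
width: 0.611
gripper_force: 15.0
```

```bash
python3 - <<'E'
from h import *
np.set_printoptions(precision=4,suppress=True)
F=[]
for i in range(4): p=vision.get_image("side"); s=arm.observe();F.append(np.r_[s["force"],s["ft_torque"]])
print(np.mean(F,0),s["position"],s["width"],s["clock"])
cv2.imwrite("pics/side3.png",cv2.resize(p["frame"][180:330,220:420,::-1],(800,600)))
E
```

```text
[-0.9448  1.942  -0.2359  0.1798  0.1459 -0.1052] [ 0.5343 -0.065   0.0404] 0.6128352230950926 10.4167
```

View pics/side3.png

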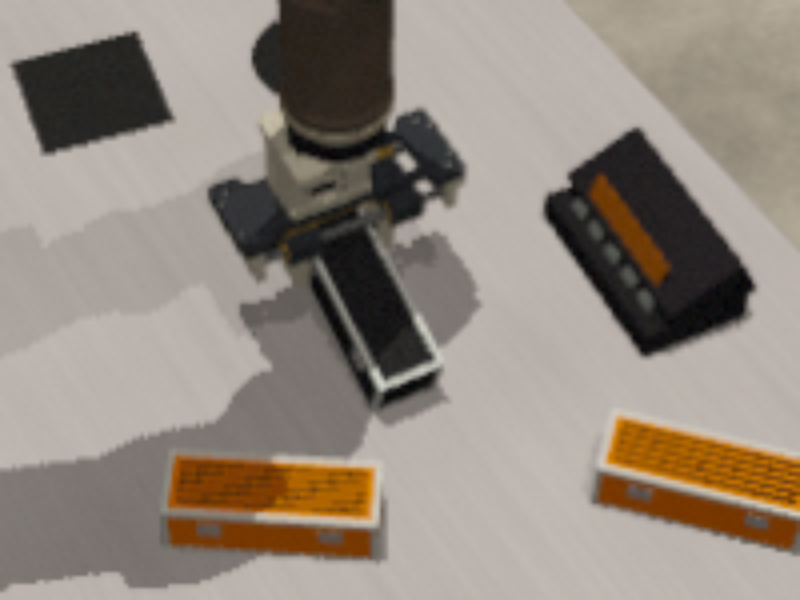

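The case is still between the fingers with its far end low and looks tilted. The force reading is transient, so I'll re-read it and measure the pitch.

```bash
cat >> h.py <<'E'
def tilt(show=None):
    p=vision.get_image("side")
    best=None
    tcp=arm.observe()["position"]
    for d in cut_out("case_mid",p):
        w=world(p,d["mask"]); 
        if len(w)<50: continue
        e=np.linalg.norm(np.median(w,0)[:2]-tcp[:2])
        if e<0.12 and (best is None or e<best[0]): best=(e,w,d)
    if best is None: print("not found")
    else:
        w=best[1]
        print("conf",best[2]["confidence"],"n",len(w),"min",w.min(0),"max",w.max(0))
        for z in np.arange(0,0.26,.015):
            m=w[abs(w[:,2]-z)<.006]
            if len(m)>6: print(" z%.3f n%d x %.3f..%.3f y %.3f..%.3f"%(z,len(m),*np.percentile(m[:,0],[3,97]),*np.percentile(m[:,1],[3,97])))
    if show: cv2.imwrite(show,p["frame"][:,:,::-1])
    return p
E
python3 - <<'E'
from h import *
np.set_printoptions(precision=4,suppress=True)
tilt()
for i in range(3): s=arm.observe(); print(s["force"],s["ft_torque"],s["gripper_force"],s["clock"]); vision.get_image("top")
E
```

```text
conf 0.75 n 901 min [ 0.4981 -0.201  -0.0033] max [ 0.5638 -0.0532  0.0882]
 z0.000 n9 x 0.516..0.551 y -0.184..-0.182
 z0.015 n44 x 0.500..0.552 y -0.189..-0.111
 z0.030 n52 x 0.499..0.551 y -0.192..-0.081
 z0.045 n116 x 0.500..0.553 y -0.197..-0.089
 z0.060 n252 x 0.502..0.555 y -0.185..-0.101
 z0.075 n223 x 0.505..0.559 y -0.128..-0.075
 z0.090 n19 x 0.519..0.558 y -0.084..-0.055
[-0.0919  3.034   0.9633] [ 0.357  -0.0581 -0.0982] 14.999608732759953 10.5167
[0.7766 2.953  1.9155] [ 0.4255 -0.1186 -0.024 ] 14.999600127339363 10.5667
[0.5576 3.5535 2.1281] [ 0.486  -0.1246  0.0019] 14.99943282455206 10.6167
```

The case is pitched about 17° with its heavy edge on the bench near y = -0.184, as intended. I'll carry the pivot along an arc about that edge so the case stands up.

Call:
play_rows:
  increments: "-0.3 0 -0.56 0 -1;-0.3 0 -0.56 0 -1;-0.35 0 -0.52 0 -1;-0.35 0 -0.52 0 -1;-0.4 0 -0.49 0 -1"

```text
clock: 11.08
position: [0.5324, -0.0837, 0.0666]
ee_rot: [2.29, 2.15, -0.001]
force: [0.4, -1.1, -6.2]
width: 0.605
gripper_force: 15.0
```

Call:
play_rows:
  increments: "-0.4 0 -0.49 0 -1;-0.44 0 -0.45 0 -1;-0.44 0 -0.45 0 -1;-0.48 0 -0.41 0 -1;-0.48 0 -0.41 0 -1"

```text
clock: 11.5
position: [0.5311, -0.1055, 0.0886]
ee_rot: [-2.29, -2.151, 0.001]
force: [0.5, -1.5, -6.1]
width: 0.61
gripper_force: 15.0
```

```bash
python3 - <<'E'
from h import *
np.set_printoptions(precision=4,suppress=True)
tilt()
s=arm.observe(); print(s["force"],s["ft_torque"],s["position"],s["clock"])
E
```

```text
conf 0.89 n 957 min [ 0.4948 -0.2179 -0.0052] max [ 0.5993 -0.094   0.1427]
 z0.000 n11 x 0.500..0.598 y -0.192..-0.098
 z0.015 n11 x 0.498..0.500 y -0.194..-0.165
 z0.030 n23 x 0.498..0.539 y -0.211..-0.149
 z0.045 n117 x 0.497..0.553 y -0.215..-0.144
 z0.060 n133 x 0.499..0.553 y -0.199..-0.121
 z0.075 n126 x 0.500..0.554 y -0.182..-0.118
 z0.090 n119 x 0.501..0.555 y -0.167..-0.121
 z0.105 n112 x 0.502..0.557 y -0.148..-0.122
 z0.120 n96 x 0.504..0.555 y -0.131..-0.111
 z0.135 n20 x 0.524..0.551 y -0.117..-0.099
[-1.5199 -2.1317 -0.9989] [-0.6558  0.2394 -0.1236] [ 0.5314 -0.1062  0.089 ] 11.6
```

Tilt is now 42°, as planned, so I'll finish the arc.

Call:
play_rows:
  increments: "-0.52 0 -0.37 0 -1;-0.52 0 -0.37 0 -1;-0.54 0 -0.31 0 -1;-0.54 0 -0.31 0 -1;-0.57 0 -0.27 0 -1"

```text
clock: 12.02
position: [0.5296, -0.1322, 0.1049]
ee_rot: [-2.289, -2.151, 0.0]
force: [0.6, 0.6, -6.6]
width: 0.612
gripper_force: 15.0
```

Call:
play_rows:
  increments: "-0.57 0 -0.27 0 -1;-0.59 0 -0.21 0 -1;-0.59 0 -0.21 0 -1;-0.6 0 -0.18 0 -1;-0.6 0 -0.18 0 -1"

```text
clock: 12.43
position: [0.5277, -0.1619, 0.1153]
ee_rot: [-2.29, -2.151, 0.0]
force: [0.2, 1.0, -7.4]
width: 0.605
gripper_force: 15.0
```

```bash
python3 - <<'E'
from h import *
np.set_printoptions(precision=4,suppress=True)
tilt()
s=arm.observe(); print(s["force"],s["ft_torque"],s["position"],s["clock"])
E
```

```text
conf 0.59 n 980 min [ 0.4941 -0.2499 -0.0033] max [ 0.6002 -0.1421  0.1725]
 z0.000 n10 x 0.537..0.598 y -0.230..-0.147
 z0.030 n23 x 0.496..0.532 y -0.246..-0.192
 z0.045 n89 x 0.496..0.549 y -0.249..-0.187
 z0.060 n95 x 0.496..0.550 y -0.240..-0.182
 z0.075 n102 x 0.496..0.551 y -0.229..-0.175
 z0.090 n111 x 0.498..0.552 y -0.218..-0.163
 z0.105 n86 x 0.498..0.552 y -0.209..-0.172
 z0.120 n91 x 0.499..0.553 y -0.198..-0.175
 z0.135 n79 x 0.500..0.553 y -0.189..-0.174
 z0.150 n63 x 0.503..0.554 y -0.180..-0.166
 z0.165 n31 x 0.517..0.552 y -0.171..-0.157
[ 0.0778 -0.6183 -7.7377] [ 0.1124 -0.1212 -0.0087] [ 0.5278 -0.1629  0.1153] 12.5333
```

The case now hangs freely (about 7.5 N), held back 33° from vertical by pad friction. I'll ease the grip so it swings down, keeping it just above the bench.

Call:
play_rows:
  increments: "0 0 -0.5 0 -1;0 0 -0.3 0 -1;0 0 0 0 -1;0 0 0 0 -1;0 0 0 0 -1"
  grip_force: 9

```text
clock: 12.95
position: [0.5279, -0.1608, 0.1232]
ee_rot: [2.289, 2.152, 0.0]
force: [0.4, 0.9, -7.6]
width: 0.608
gripper_force: 9.0
```

```bash
python3 - <<'E'
from h import *
np.set_printoptions(precision=4,suppress=True)
tilt()
s=arm.observe(); print(s["force"],s["ft_torque"],s["position"],s["clock"],s["gripper_force"])
E
```

```text
conf 0.8 n 785 min [ 0.4907 -0.209   0.0001] max [ 0.5564 -0.0995  0.2019]
 z0.015 n18 x 0.499..0.538 y -0.206..-0.163
 z0.030 n65 x 0.498..0.549 y -0.209..-0.161
 z0.045 n74 x 0.498..0.550 y -0.204..-0.155
 z0.060 n71 x 0.499..0.552 y -0.200..-0.155
 z0.075 n73 x 0.499..0.551 y -0.198..-0.145
 z0.090 n63 x 0.499..0.550 y -0.193..-0.146
 z0.105 n60 x 0.500..0.549 y -0.190..-0.167
 z0.120 n59 x 0.499..0.550 y -0.184..-0.168
 z0.135 n58 x 0.500..0.552 y -0.183..-0.172
 z0.150 n60 x 0.501..0.555 y -0.178..-0.170
 z0.165 n34 x 0.516..0.552 y -0.173..-0.154
[ 0.8614  0.3234 -7.2809] [-0.0174 -0.099  -0.0635] [ 0.5277 -0.161   0.123 ] 13.05 9.000055845826864
```

Call:
play_rows:
  increments: "0 0 0 0 -1;0 0 0 0 -1;0 0 0 0 -1;0 0 0 0 -1"
  grip_force: 7

```text
clock: 13.38
position: [0.5278, -0.1612, 0.1231]
ee_rot: [-2.29, -2.151, 0.0]
force: [-0.5, 0.2, -6.9]
width: 0.613
gripper_force: 7.0
```

```bash
python3 - <<'E'
from h import *
np.set_printoptions(precision=4,suppress=True)
tilt("pics/side4.png")
s=arm.observe(); print(s["force"],s["ft_torque"],s["position"],s["clock"],s["gripper_force"])
E
```

```text
conf 0.84 n 813 min [ 0.4937 -0.2088 -0.0024] max [ 0.61   -0.0994  0.1975]
 z0.000 n7 x 0.516..0.610 y -0.126..-0.100
 z0.015 n27 x 0.499..0.546 y -0.207..-0.156
 z0.030 n61 x 0.498..0.550 y -0.208..-0.159
 z0.045 n61 x 0.498..0.551 y -0.205..-0.155
 z0.060 n62 x 0.497..0.550 y -0.200..-0.152
 z0.075 n72 x 0.499..0.551 y -0.197..-0.148
 z0.090 n73 x 0.498..0.553 y -0.195..-0.147
 z0.105 n64 x 0.498..0.553 y -0.190..-0.163
 z0.120 n66 x 0.498..0.553 y -0.186..-0.169
 z0.135 n70 x 0.501..0.554 y -0.183..-0.170
 z0.150 n57 x 0.502..0.553 y -0.178..-0.169
 z0.165 n40 x 0.516..0.549 y -0.175..-0.152
[-0.7637 -0.5776 -6.7026] [-0.0126 -0.1204 -0.0287] [ 0.5279 -0.1612  0.1231] 13.4833 6.999974800273776
```

The case is still 14° off. Its lower edge is almost under the pivot, so I'll touch it lightly on the bench and drag toward -y to right it.

Call:
play_rows:
  increments: "0 0 0.4 0 -1;0 0 0.3 0 -1;0 0 0.2 0 -1;0 0 0.1 0 -1;0 0 0 0 -1"
  grip_force: 10

```text
clock: 13.9
position: [0.5287, -0.1616, 0.1145]
ee_rot: [2.288, 2.149, 0.001]
force: [-3.7, -0.6, 10.2]
width: 0.61
gripper_force: 10.0
```

Call:
play_rows:
  increments: "-0.5 0 0 0 -1;-0.6 0 0 0 -1;-0.6 0 0 0 -1;-0.6 0 0 0 -1;0 0 0 0 -1"

```text
clock: 14.32
position: [0.5263, -0.186, 0.1128]
ee_rot: [2.291, 2.149, -0.001]
force: [-0.8, -1.6, -2.2]
width: 0.607
gripper_force: 10.0
```

```bash
python3 - <<'E'
from h import *
np.set_printoptions(precision=4,suppress=True)
tilt("pics/side5.png")
s=arm.observe(); print(s["force"],s["ft_torque"],s["position"],s["clock"],s["gripper_force"])
E
```

```text
conf 0.68 n 715 min [ 0.4879 -0.2202 -0.0049] max [ 0.5543 -0.1581  0.195 ]
 z0.000 n21 x 0.498..0.548 y -0.211..-0.167
 z0.015 n54 x 0.497..0.549 y -0.216..-0.166
 z0.030 n50 x 0.497..0.550 y -0.212..-0.163
 z0.045 n56 x 0.498..0.550 y -0.211..-0.167
 z0.060 n54 x 0.498..0.551 y -0.208..-0.163
 z0.075 n58 x 0.498..0.551 y -0.208..-0.166
 z0.090 n46 x 0.498..0.552 y -0.207..-0.183
 z0.105 n49 x 0.498..0.551 y -0.206..-0.192
 z0.120 n49 x 0.491..0.553 y -0.203..-0.195
 z0.135 n48 x 0.501..0.553 y -0.204..-0.196
 z0.150 n38 x 0.509..0.551 y -0.203..-0.195
 z0.165 n24 x 0.521..0.551 y -0.197..-0.180
 z0.195 n7 x 0.512..0.533 y -0.218..-0.212
[ 0.9878 -2.1357 -2.7248] [-0.527  -0.0519  0.057 ] [ 0.5264 -0.1852  0.1129] 14.4167 9.99995056539774
```

Call:
play_rows:
  increments: "-0.5 0 0 0 -1;-0.5 0 0.05 0 -1;-0.3 0 0.05 0 -1;0 0 0.1 0 -1;0 0 0 0 -1"

```text
clock: 14.83
position: [0.5256, -0.1983, 0.1116]
ee_rot: [2.29, 2.149, -0.001]
force: [-2.4, -3.1, 2.4]
width: 0.606
gripper_force: 10.0
```

```bash
python3 - <<'E'
from h import *
np.set_printoptions(precision=4,suppress=True)
tilt("pics/side6.png")
s=arm.observe(); print(s["force"],s["ft_torque"],s["position"],s["clock"],s["gripper_force"])
E
```

```text
conf 0.59 n 652 min [ 0.4936 -0.2331 -0.0034] max [ 0.554  -0.167   0.1834]
 z0.000 n22 x 0.498..0.548 y -0.219..-0.174
 z0.015 n48 x 0.497..0.550 y -0.220..-0.172
 z0.030 n49 x 0.496..0.548 y -0.219..-0.169
 z0.045 n55 x 0.497..0.551 y -0.218..-0.173
 z0.060 n56 x 0.498..0.550 y -0.217..-0.173
 z0.075 n53 x 0.497..0.549 y -0.217..-0.184
 z0.090 n48 x 0.498..0.550 y -0.216..-0.198
 z0.105 n46 x 0.498..0.552 y -0.216..-0.206
 z0.120 n44 x 0.497..0.551 y -0.215..-0.207
 z0.135 n47 x 0.501..0.552 y -0.215..-0.208
 z0.150 n31 x 0.514..0.550 y -0.213..-0.206
 z0.165 n14 x 0.521..0.543 y -0.214..-0.195
[-2.2602 -3.1428  4.021 ] [-0.6998  0.7029  0.0008] [ 0.5256 -0.1982  0.1116] 14.9333 10.000259662047029
```

The case is now 2.5° from vertical, resting on the bench. I'll grip firmly, lift and carry it to the square mat.

Call:
play_rows:
  increments: "0 0 0 0 -1;0 0 0 0 -1;0 0 -0.5 0 -1;0 0 -1 0 -1;0 0 -1.5 0 -1"
  grip_force: 45

```text
clock: 15.35
position: [0.5245, -0.196, 0.1403]
ee_rot: [-2.286, -2.15, 0.001]
force: [-0.1, 0.0, -7.1]
width: 0.607
gripper_force: 45.0
```

Call:
play_rows:
  increments: "0 0 -2 0 -1;0 0 -1.5 0 -1;0 0 -0.5 0 -1;0 0 0 0 -1;0 0 0 0 -1"

```text
clock: 15.77
position: [0.5253, -0.1967, 0.1807]
ee_rot: [-2.289, -2.151, 0.0]
force: [-1.1, -0.4, -8.2]
width: 0.606
gripper_force: 45.0
```

```bash
python3 - <<'E'
from h import *
np.set_printoptions(precision=4,suppress=True)
tilt()
s=arm.observe(); print(s["force"],s["ft_torque"],s["position"],s["clock"],s["gripper_force"])
E
```

```text
conf 0.76 n 727 min [ 0.4916 -0.228  -0.0039] max [ 0.5667 -0.1606  0.2665]
 z0.075 n40 x 0.497..0.550 y -0.217..-0.168
 z0.090 n60 x 0.497..0.553 y -0.217..-0.165
 z0.105 n59 x 0.497..0.552 y -0.216..-0.168
 z0.120 n65 x 0.497..0.551 y -0.217..-0.169
 z0.135 n66 x 0.497..0.549 y -0.216..-0.172
 z0.150 n59 x 0.496..0.549 y -0.214..-0.181
 z0.165 n49 x 0.497..0.551 y -0.215..-0.196
 z0.180 n43 x 0.497..0.549 y -0.213..-0.206
 z0.195 n47 x 0.502..0.554 y -0.213..-0.207
 z0.210 n42 x 0.509..0.554 y -0.213..-0.206
 z0.225 n39 x 0.515..0.550 y -0.211..-0.191
[-0.5342 -0.5    -7.2986] [-0.1087 -0.0792  0.0003] [ 0.5248 -0.1968  0.1799] 15.8667 44.99407857656479
```

Call:
play_rows:
  increments: "0.7 -0.15 0 0 -1;1.5 -0.3 0 0 -1;2.2 -0.5 0 0 -1;2.7 -0.6 0 0 -1;2.8 -0.6 0 0 -1"

```text
clock: 16.28
position: [0.5094, -0.0959, 0.1803]
ee_rot: [-2.29, -2.149, 0.001]
force: [0.9, -0.1, -6.7]
width: 0.607
gripper_force: 45.0
```

Call:
play_rows:
  increments: "2.8 -0.6 0 0 -1;2.8 -0.6 0 0 -1;2.8 -0.6 0 0 -1;2.8 -0.6 0 0 -1;2.8 -0.6 0 0 -1"

```text
clock: 16.7
position: [0.488, 0.0464, 0.1806]
ee_rot: [-2.289, -2.151, 0.001]
force: [0.3, 0.0, -6.4]
width: 0.609
gripper_force: 45.0
```

Call:
play_rows:
  increments: "2.8 -0.6 0 0 -1;2.8 -0.6 0 0 -1;2.8 -0.6 0 0 -1;2.8 -0.6 0 0 -1;2.3 -0.6 0 0 -1"

```text
clock: 17.12
position: [0.4662, 0.1839, 0.1807]
ee_rot: [-2.287, -2.152, 0.0]
force: [2.5, 0.6, -7.6]
width: 0.604
gripper_force: 45.0
```

Call:
play_rows:
  increments: "1.8 -0.5 0 0 -1;1.3 -0.4 0 0 -1;0.8 -0.2 0 0 -1;0.5 -0.1 0 0 -1;0 0 0 0 -1"

```text
clock: 17.53
position: [0.4578, 0.2267, 0.1808]
ee_rot: [-2.288, -2.152, 0.0]
force: [-0.4, 0.2, -7.1]
width: 0.609
gripper_force: 45.0
```

```bash
python3 - <<'E'
from h import *
np.set_printoptions(precision=4,suppress=True)
tilt("pics/side7.png")
s=arm.observe(); print(s["force"],s["ft_torque"],s["position"],s["ee_rot"],s["clock"],s["gripper_force"])
E
```

```text
conf 0.67 n 731 min [0.427  0.2023 0.0648] max [0.4868 0.2634 0.2377]
 z0.075 n40 x 0.429..0.484 y 0.206..0.246
 z0.090 n51 x 0.430..0.482 y 0.206..0.243
 z0.105 n52 x 0.429..0.483 y 0.205..0.250
 z0.120 n51 x 0.429..0.483 y 0.205..0.245
 z0.135 n48 x 0.430..0.484 y 0.206..0.255
 z0.150 n53 x 0.430..0.484 y 0.209..0.222
 z0.165 n46 x 0.430..0.479 y 0.209..0.226
 z0.180 n46 x 0.429..0.483 y 0.209..0.220
 z0.195 n50 x 0.431..0.483 y 0.209..0.221
 z0.210 n45 x 0.431..0.484 y 0.212..0.223
 z0.225 n71 x 0.435..0.484 y 0.211..0.252
 z0.240 n8 x 0.446..0.478 y 0.212..0.243
[ 0.1212 -0.8073 -7.387 ] [-0.1446 -0.1261  0.0386] [0.4584 0.2249 0.1808] [ 2.29    2.1501 -0.0014] 17.6333 44.993806555867195
```

View pics/side7.png

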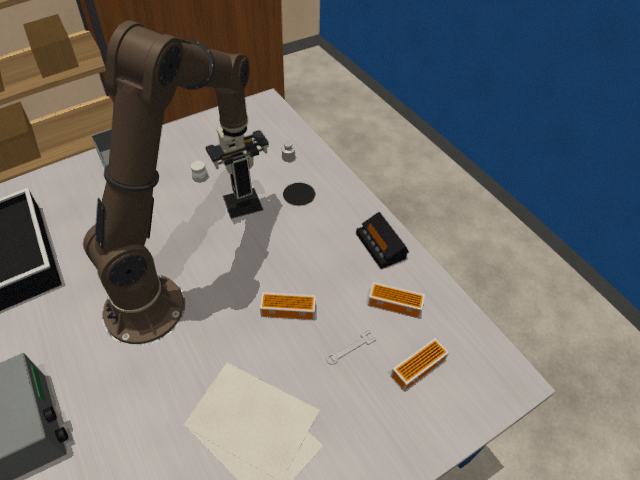

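The picture shows the case hanging upright about 65 mm above the square mat, around pixel (242,180). Its centre is at roughly (0.457, 0.233), so I'll shift it +1.7 cm in y and lower it slowly.

Call:
play_rows:
  increments: "0.8 0.1 1 0 -1;0.9 0.1 1.5 0 -1;0 0 1.5 0 -1;0 0 1.2 0 -1;0 0 0.5 0 -1"

```text
clock: 18.05
position: [0.4608, 0.2417, 0.1217]
ee_rot: [-2.29, -2.15, 0.005]
force: [-1.7, 0.2, -7.4]
width: 0.608
gripper_force: 45.0
```

Call:
play_rows:
  increments: "0 0 0.2 0 -1;0 0 0.1 0 -1;0 0 0.1 0 -1;0 0 0 0 -1;0 0 0 0 -1"

```text
clock: 18.47
position: [0.4618, 0.2429, 0.1207]
ee_rot: [2.29, 2.151, 0.002]
force: [0.1, -0.3, -6.5]
width: 0.61
gripper_force: 45.0
```

Call:
play_rows:
  increments: "0 0 0.1 0 -1;0 0 0.1 0 -1;0 0 0.1 0 -1;0 0 0 0 -1;0 0 0 0 -1"

```text
clock: 18.88
position: [0.4613, 0.2427, 0.117]
ee_rot: [-2.29, -2.151, 0.0]
force: [1.1, 0.1, -7.9]
width: 0.609
gripper_force: 45.0
```

Call:
play_rows:
  increments: "0 0 0.1 0 -1;0 0 0 0 -1;0 0 0 0 -1"

```text
clock: 19.13
position: [0.4613, 0.2427, 0.116]
ee_rot: [-2.29, -2.151, 0.0]
force: [-0.2, -0.6, -7.8]
width: 0.607
gripper_force: 45.0
```

Call:
play_rows:
  increments: "0 0 0.1 0 -1;0 0 0 0 -1;0 0 0 0 -1"

```text
clock: 19.38
position: [0.4613, 0.2427, 0.115]
ee_rot: [2.289, 2.151, -0.0]
force: [-0.2, -0.3, -7.8]
width: 0.611
gripper_force: 45.0
```

Call:
play_rows:
  increments: "0 0 0.05 0 -1;0 0 0 0 -1;0 0 0 0 -1"

```text
clock: 19.63
position: [0.4614, 0.2427, 0.1146]
ee_rot: [2.289, 2.151, 0.0]
force: [-0.5, -0.4, -7.1]
width: 0.608
gripper_force: 45.0
```

Call:
play_rows:
  increments: "0 0 0.1 0 -1;0 0 0 0 -1;0 0 0 0 -1"

```text
clock: 19.88
position: [0.4614, 0.2428, 0.1145]
ee_rot: [2.289, 2.151, 0.0]
force: [-3.7, -2.7, 6.4]
width: 0.606
gripper_force: 45.0
```

Call:
play_rows:
  increments: "0 0 0.07 0 -1;0 0 0 0 -1;0 0 0 0 -1"

```text
clock: 20.13
position: [0.4614, 0.2429, 0.1145]
ee_rot: [2.289, 2.151, 0.001]
force: [-5.3, -3.8, 15.8]
width: 0.603
gripper_force: 45.0
```

It's on the mat. I'll relieve the press, ease the grip so it sits flat, then check the pose before letting go.

Call:
play_rows:
  increments: "0 0 -0.1 0 -1;0 0 0 0 -1;0 0 0 0 -1;0 0 0 0 -1"
  grip_force: 6

```text
clock: 20.47
position: [0.4616, 0.2429, 0.1145]
ee_rot: [2.289, 2.151, 0.001]
force: [-2.1, -2.4, 7.4]
width: 0.611
gripper_force: 6.0
```

```bash
python3 - <<'E'
from h import *
np.set_printoptions(precision=4,suppress=True)
tilt()
s=arm.observe(); print(s["force"],s["ft_torque"],s["position"],s["clock"],s["gripper_force"])
E
```

```text
conf 0.72 n 728 min [ 0.427   0.2067 -0.0019] max [0.5194 0.3349 0.2031]
 z0.000 n25 x 0.434..0.513 y 0.225..0.333
 z0.015 n44 x 0.434..0.487 y 0.220..0.272
 z0.030 n46 x 0.433..0.488 y 0.219..0.274
 z0.045 n52 x 0.434..0.487 y 0.222..0.266
 z0.060 n53 x 0.434..0.487 y 0.224..0.278
 z0.075 n47 x 0.434..0.486 y 0.221..0.259
 z0.090 n43 x 0.433..0.488 y 0.223..0.251
 z0.105 n48 x 0.433..0.488 y 0.226..0.237
 z0.120 n46 x 0.431..0.487 y 0.226..0.236
 z0.135 n44 x 0.433..0.491 y 0.224..0.236
 z0.150 n52 x 0.433..0.487 y 0.226..0.236
 z0.165 n78 x 0.438..0.488 y 0.229..0.265
 z0.195 n24 x 0.434..0.469 y 0.210..0.221
[-1.7982 -2.3897  7.4006] [-0.5059  0.8042  0.0562] [0.4616 0.2429 0.1145] 20.5667 6.003387139644474
```

Call:
play_rows:
  increments: "0 0 0 0 0.3;0 0 0 0 0.4;0 0 0 0 0.6;0 0 0 0 0.8;0 0 0 0 1"

```text
clock: 20.98
position: [0.4615, 0.2429, 0.1139]
ee_rot: [-2.289, -2.151, -0.0]
force: [-0.1, 1.0, -0.0]
width: 0.868
gripper_force: 0.0
```

Call:
play_rows:
  increments: "0 0 0 0 1;0 0 0 0 1;0 0 0 0 1;0 0 -1 0 1;0 0 -2 0 1"

```text
clock: 21.4
position: [0.4601, 0.2419, 0.1429]
ee_rot: [-2.288, -2.151, 0.006]
force: [-0.4, -0.5, 0.2]
width: 0.998
gripper_force: 0.0
```

Call:
play_rows:
  increments: "0 0 -3 0 1;0 0 -3 0 1;0 0 -3 0 1;0 0 -1 0 1;0 0 0 0 1"

```text
clock: 21.82
position: [0.4626, 0.244, 0.2475]
ee_rot: [2.288, 2.15, 0.009]
force: [-0.0, 1.5, -0.7]
width: 0.997
gripper_force: 0.0
```

```bash
python3 - <<'E'
from h import *
np.set_printoptions(precision=4,suppress=True)
p=tilt("pics/side8.png")
s=arm.observe(); print(s["force"],s["position"],s["clock"],s["width"])
p=vision.get_image("wrist"); cv2.imwrite("pics/w8.png",p["frame"][:,:,::-1])
E
```

```text
conf 0.73 n 802 min [ 0.4313  0.216  -0.0033] max [0.4903 0.2844 0.1712]
 z0.000 n14 x 0.435..0.488 y 0.222..0.255
 z0.015 n44 x 0.433..0.489 y 0.221..0.270
 z0.030 n41 x 0.434..0.489 y 0.222..0.262
 z0.045 n45 x 0.433..0.484 y 0.220..0.262
 z0.060 n49 x 0.434..0.486 y 0.220..0.270
 z0.075 n55 x 0.434..0.487 y 0.221..0.271
 z0.090 n37 x 0.434..0.484 y 0.222..0.269
 z0.105 n50 x 0.433..0.488 y 0.219..0.264
 z0.120 n51 x 0.433..0.487 y 0.222..0.271
 z0.135 n50 x 0.433..0.487 y 0.222..0.257
 z0.150 n56 x 0.433..0.488 y 0.220..0.257
 z0.165 n165 x 0.435..0.488 y 0.223..0.271
[ 0.0463  0.1413 -1.1264] [0.4613 0.2426 0.244 ] 21.9167 1.0023357972139042
```

View pics/side8.png

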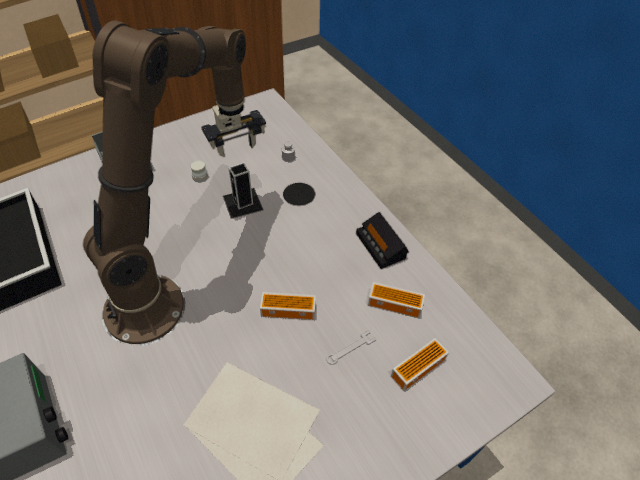

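The case stands vertical and released at the middle of the square mat, around pixel (241,187) and world (0.461, 0.247). The gripper is clear and nothing else has moved.

```bash
python3 -c "
from cell import job
print(job.sign_off())"
```

```text
the job is handed in; nothing more can be done
None
```

The case stands upright and released on the square mat, heavy end down and about 4 mm from the mat's centre. I handed the job in after about 22 s of robot time, and no verdict was returned.

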